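# Set up the turning slide with the hollow former

### The arm

A 6-joint arm with a two-finger parallel gripper is mounted at the origin on the work surface. World frame = base frame: x ahead of the robot, y to its left, z up, the work surface at z = 0. Lengths are in m, angles in rad, forces in N, time in s.
With the tool pointing down it reaches from about 0.325 to 1 m from the base axis. Payload 5.1 kg.
Tool frame: the origin (TCP) lies midway between the tips of the shut fingers; the grasp point (between the pads) lies 19 mm behind it; z points along the fingers, y is the line along which they close (so a half turn about z gives the same grasp; the last joint's range is limited). The gripper opens to 85 mm and grips with 20 to 120 N. Pads are 22 mm wide; open, the fingers measure 114 mm over their backs; the gripper's body (76 mm by 85 mm) begins 54 mm behind the grasp point. The pads swing forward as they close: fully open they stand 13 mm farther back than shut.
Start: joints at [1.265, 0.124, 1.65, -0, 1.367, -0.083], TCP at [0.144, 0.634, 0.205] pointing down, gripper open.
Joint ranges: [-2.61, 2.61], [-1.02, 2.33], [0.03, 2.71], [-1.35, 4.49], [0.32, 2.68], [-2.91, 2.91]. Speed limits (rad/s): [2.57, 2.57, 3.14, 3.14, 3.14, 3.14].

### API

Orientations are given as a unit quaternion [w, x, y, z].
In Python, from bench import sensors, snapshot, r gives the robot as it stands.
- The arm moves only by the tool step_arm, never from a script. Its argument "steps" is text: rows parted by semicolons, each of 6 numbers parted by spaces: the shift along the tool's x, y, z in cm, then the turn, a rotation vector about the tool's x, y, z in degrees. In form: tx ty tz wx wy wz; .... A call has exactly 8 rows; each row is the pose to reach, as a shift and turn from the pose commanded when the call began, along the tool's axes at that moment; what a row does not reach only later rows make up. A row lasts 1/12 s, in which the tool goes at most 41.7 mm and 7.16 degrees, less where a joint would pass 70% of its speed; a pose out of reach is approached as far as the arm can. A call with a gripper value outside its range is refused whole. "fingers" is the opening, from -1 (shut) to 1 (fully open), so that 0 is half open, set as the call begins (left out, the last holds). The fingers move at their own pace and stop on an object; "squeeze" is the grip in N (left out, the last holds). Time passes only in rows, so rows that repeat a pose let the fingers close, or fill a call up. It gives the time, the measured TCP pose, the force, the opening and the grip force at its end, in the units of the state.
- sensors.sense(): the state, without advancing time (a new reading comes with each control period).
- snapshot(name): name is "side" or "top"; returns a dict with "color" (420x560x3 uint8, red, green, blue), "camera_matrix" (3x3 intrinsics, pixels), "R" (3x3) and "t" (3): a world point X has camera coordinates R X + t. Camera axes: x right, y down, z forward; pixel columns grow to the right and rows downward; lengths in m; the calibration is good to about 2 mm. A picture is of the moment at which its call begins. There is no depth.
- r.job_done(): hands the job in; it is judged then, once.
The state is a dict: "time": time; "q": joint angles; "dq": joint speeds; "tau": joint torques, N m; "ee_pos": TCP position; "orientation": TCP orientation; "ft_force": force on the tool from outside, world axes, zero at the start; "ft_torque": the same for the moment, N m; "gripper_width": finger opening in m; "grasp_force": force on a finger pad.
Only numpy, scipy, OpenCV 4.12 (cv2) and the standard library are available. Lean on these libraries where they do the work, as an engineer would, in place of code of your own. Each camera call takes 0.05 s, during which the arm holds its last target. There are 200 camera calls.

### The job

Set up the plaster wheel's turning slide for the next cut. Lift the former with the hollow (inward-curved) blade edge up and off its hook and lower it tongue first, edge towards the wheel, right down into the pocket of the parked carriage, letting go only once it is down (do not drop it in); only then pull the carriage's plunger knob up, run the carriage along to the last hole of the index bar, the one nearest the wheel, and let the plunger drop fully into it. Leave the other two formers hanging, do not knock the plaster model, and do not disturb the bowl or the brush.

Things in the scene. Friction and masses are not known exactly. Their poses are not given: they have to be found in the camera images.
- former_centre (a point): Centre, half-way up, of the hollow former: flat plywood template 210 mm tall, 110 wide, 14 thick, with a 2 mm steel blade on its +x face; 0.32 kg. Axes: x through its thickness, y to the blade edge, z up. The body reaches from y = -45 mm to the blade edge at +65 mm, which curves in to +40 at mid-height (on the other two formers it slants straight or bulges out; they hang in any order).
- former_handle (a point): Middle of that former's upright wooden handle, 80 mm straight above its centre: 34 mm wide (y), 14 mm thick (x); its top end is 25 mm above this point and the body's shoulder 30 mm below. Pinch it across its thickness.
- former_foot (a point): Middle of the bottom end of that former's tongue, 105 mm straight below its centre. The tongue is 60 mm wide (y), 14 mm thick, 45 mm tall, its foot tapered.
- former_nose (a point): Lower tip of that former's blade edge: 64 mm towards the edge (+y of the former) and 57 mm below its centre.
- rack: Fixed wooden stand, 3 steel hooks 120 mm apart along its y; origin on the table under the middle hook's root. Each hook is an 8 mm rod, level at 200 mm height along the rack's +x to 85 mm, then turned up, the tip 14 mm above the rod's top. Formers hang 60 mm out, square to it, by a hole 26 x 40 mm (tall): raise one 14 to 32 mm (best 23), then draw it 50 mm or more along +x.
- pocket (a point): Middle of the floor of the carriage's open-topped pocket; moves with the carriage. Axes: y along the rail to the wheel, z up. It is 16.5 mm wide (x), 65 mm long (y), 41 mm deep, with flared lips. The former's foot goes down onto this floor, its axes parallel to these, blade edge to +y.
- slide (a joint): Travel of the carriage on its rail, m, growing towards the wheel (+y of the pocket). The index bar has a long parking slot (0 to 0.042, where the carriage starts and shifts freely), a hole at 0.100 and the last hole at 0.155; end stop at 0.161. About 4 N moves it.
- plunger (a joint): Lift of the spring plunger, m: 0 with its 10 mm pin fully down in the slot or a hole, 0.010 when the pin rests on top of the bar, 0.014 fully up. The spring pushes it down with 9 N (down) to 13 N (up). It must be above 0.010 for the carriage to pass.
- knob (a point): Middle of the upright sides (22 mm tall) of the plunger's round black knob, 36 mm across, top 16 mm above; pull it straight up. It stands 100 mm from the pocket, on the pocket's -x side, and moves with carriage and plunger; the carriage's arm lies 35 mm below. With the pin down in a hole it is 54 mm straight above that hole's mouth.
- last_hole (a point): Mouth (14 mm wide) of the index bar's last hole, the one nearest the wheel; fixed to the machine.
- model: White plaster barrel on the wheel, fixed, 170 mm across, its top 244 mm above the table; origin on the wheel's axis at table height, in line with the pocket's travel.
- former_slant: Bystander: the former with a straight slanting blade edge, on another hook; same size. Origin at its foot.
- former_bulge: Bystander: the former with an outward bulging blade edge, on another hook; same size. Origin at its foot.
- bowl: Bystander: black rubber plaster bowl, 136 mm across, 70 mm tall; origin under its middle.
- brush: Bystander: flat brush, wooden handle, 190 mm long, lying on the table; origin under its middle.
There are look-alikes about, which are no part of the job. Leave any purple look-alike of the part that bears former_centre alone.

How it is judged:
On the way, in this order (a step that is already met when the one before it is completed fails the run):
1. the hollow former is lifted off its hook and held up clear of the rack (distance of former_centre from where it was at the start of the episode above 0.05 m and height (world z) of former_foot above 0.05 m and contact force between former and rack below 0.1 N and contact force between former and the fingers above 1 N), for 0.2 s.
2. the former is fully down in the pocket, upright, blade edge towards the wheel, with the carriage still parked and its plunger down (z of former_foot in the frame of pocket between -0.005 and 0.005 m and horizontal distance between former_foot and pocket below 0.007 m and angle between former_centre's own z axis and vertical below 0.14 rad and y of former_nose in the frame of pocket above 0.05 m and value of joint slide below 0.05 m and value of joint plunger below 0.003 m), for 0.2 s.
3. the plunger is pulled up clear of the index bar (value of joint plunger above 0.0102 m), for 0.1 s.
At the end, for the whole second after the job is handed in: The carriage stands at the last hole (0.155 m, within 5 mm) with the plunger fully down in it (within 3 mm), and the hollow former is at rest in the pocket: its foot on the floor within 5 mm, centred within 7 mm, upright within 8 degrees, its blade edge towards the wheel (value of joint slide between 0.15 and 0.16 m and value of joint plunger below 0.003 m and z of former_foot in the frame of pocket between -0.005 and 0.005 m and horizontal distance between former_foot and pocket below 0.007 m and angle between former_centre's own z axis and vertical below 0.14 rad and y of former_nose in the frame of pocket above 0.05 m and linear speed of former below 0.03 m/s); the robot touches nothing.
It fails at once if the plaster model is knocked (more than 5 N) (contact force between model and anything else above 5 N).
It fails at once if the former is let go above the pocket before it is down (foot more than 15 mm above the floor) (horizontal distance between former_foot and pocket below 0.03 m and z of former_foot in the frame of pocket above 0.015 m and contact force between former and the fingers below 0.05 N).
It fails at once if another former is taken or knocked from its hook (its origin moves more than 30 mm) (distance of any of former_slant, former_bulge from where it was at the start of the episode above 0.03 m).
It fails at once if the bowl or the brush is disturbed (moves more than 30 mm) (distance of any of bowl, brush from where it was at the start of the episode above 0.03 m).
It also fails if it takes over 56 s, if anything falls off the work surface, if the arm or the gripper's body presses on something with over 40 N, if the wrist force passes 120 N, or if a joint passes its speed limit or range.

## Working session

There is one attempt and no reset: what is moved stays moved. The work goes in short steps, Python scripts to look and compute and a tool call to move; the robot and the scene stay as the last step left them, time stands still between calls to the robot, and variables do not carry over. Pictures are saved under pics/ and viewed, at most 10 in all, crops included, and the job is handed in when it is done.

Besides the shell and the picture viewer there is one more tool, called in YAML: its name, and indented under it one key for each argument. step_arm: Moves the arm, as the interface text tells. Its arguments: {"type":"object","properties":{"steps":{"type":"string"},"fingers":{"type":"number"},"squeeze":{"type":"number"}},"required":["steps"]}

```bash
mkdir -p pics; cat > h.py <<'E'
import numpy as np,cv2
from bench import sensors,snapshot,r
def snap(n):
    s=snapshot(n); return s
def save(s,f,crop=None,k=1):
    im=s["color"][...,::-1]
    if crop: x0,y0,x1,y1=crop; im=im[y0:y1,x0:x1]
    cv2.imwrite(f,cv2.resize(im,None,fx=k,fy=k,interpolation=cv2.INTER_CUBIC))
def P(s): return np.array(s["camera_matrix"])@np.c_[np.array(s["R"]),np.array(s["t"])]
def proj(s,X):
    v=P(s)@np.r_[X,1]; return v[:2]/v[2]
def tri(a,pa,b,pb):
    return (lambda v:v[:3,0]/v[3,0])(cv2.triangulatePoints(P(a),P(b),np.array(pa,float).reshape(2,1),np.array(pb,float).reshape(2,1)))
def atz(s,p,z):
    R=np.array(s["R"]);K=np.array(s["camera_matrix"]);c=-R.T@np.array(s["t"]);d=R.T@np.linalg.solve(K,[p[0],p[1],1]);return c+d*(z-c[2])/d[2]
E
python3 - <<'E'
from h import *
import pickle
st=sensors.sense();print(st["ee_pos"],st["orientation"],st["gripper_width"])
for n in("side","top"):
    s=snap(n);save(s,f"pics/{n}0.png",k=1.42);pickle.dump(dict(s),open(n+"0.pkl","wb"))
    R=np.array(s["R"]);print(n,-R.T@np.array(s["t"]),R.round(3).tolist(),np.array(s["camera_matrix"]).tolist())
E
```

```text
[0.14345742 0.63328122 0.20344536] [-2.04234371e-04  1.11168551e-01  9.93800998e-01 -1.04267428e-03] 0.08533508630372401
side [ 0.28297158 -0.98785879  1.05178951] [[0.951, -0.308, -0.02], [-0.219, -0.629, -0.746], [0.217, 0.714, -0.666]] [[513.5734275245683, 0.0, 278.9077304975518], [0.0, 513.5734275245683, 206.30358379149195], [0.0, 0.0, 1.0]]
top [ 0.37193223 -0.0620985   1.32117414] [[0.022, -0.999, -0.028], [-0.986, -0.017, -0.165], [0.164, 0.031, -0.986]] [[382.0780668475932, 0.0, 275.2871242721652], [0.0, 382.0780668475932, 210.68270587241432], [0.0, 0.0, 1.0]]
```

View pics/side0.png

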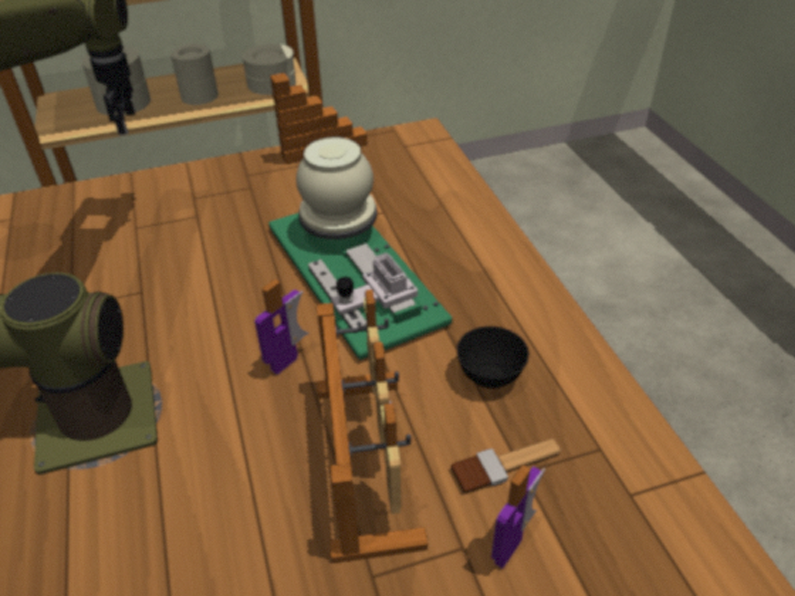

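View pics/top0.png

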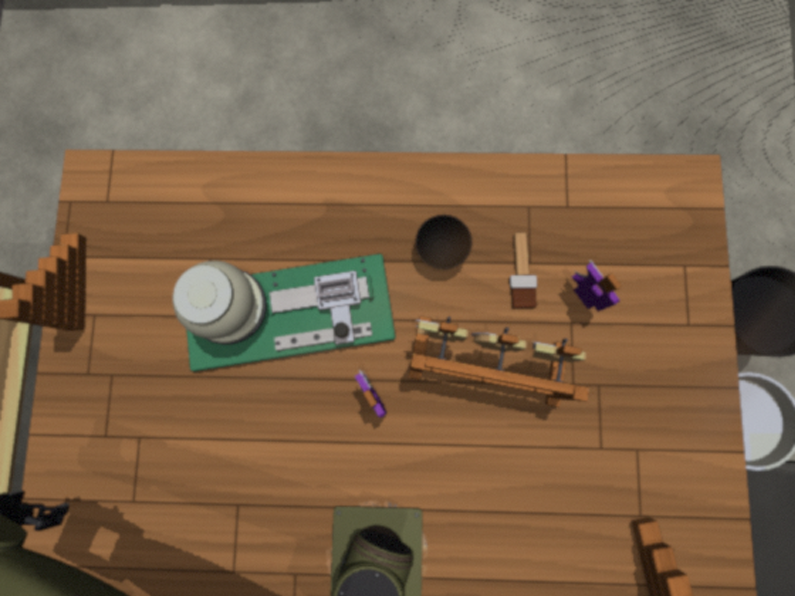

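```bash
python3 - <<'E'
from h import *
import pickle
a=pickle.load(open("side0.pkl","rb"));b=pickle.load(open("top0.pkl","rb"))
def c(s,x0,y0,x1,y1,k): return cv2.resize(s["color"][y0:y1,x0:x1,::-1],None,fx=k,fy=k,interpolation=cv2.INTER_CUBIC)
A=c(a,215,195,310,375,3.3);B=c(b,280,215,420,290,3.3) ; C=c(a,190,155,320,250,3.3)
print(A.shape,B.shape,C.shape)
o=np.zeros((600,800,3),np.uint8);o[:A.shape[0],:A.shape[1]]=A;o[:B.shape[0],320:320+B.shape[1]]=B;o[270:270+C.shape[0],320:320+C.shape[1]]=C
cv2.imwrite("pics/crop1.png",o)
E
```

```text
(594, 314, 3) (248, 462, 3) (314, 429, 3)
```

View pics/crop1.png

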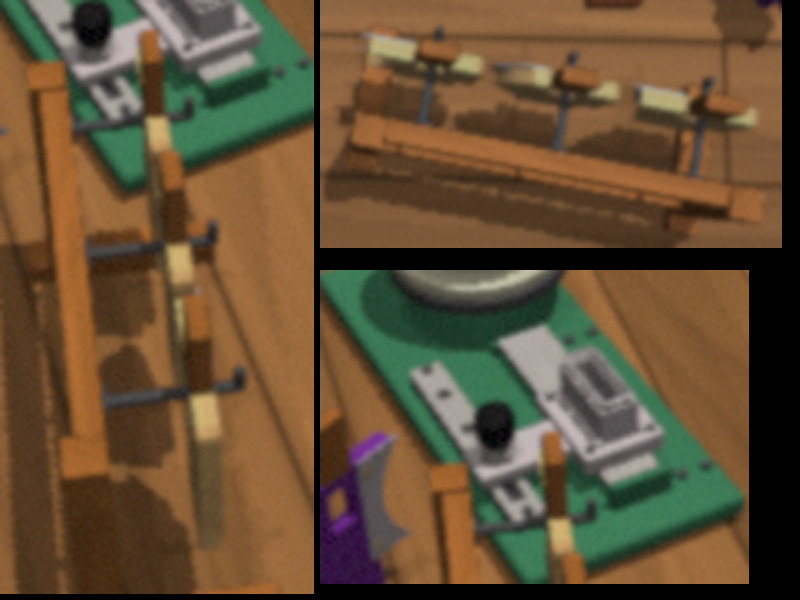

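```bash
cat > rack.py <<'E'
from h import *
import pickle
from scipy.optimize import least_squares
a=pickle.load(open("side0.pkl","rb"));b=pickle.load(open("top0.pkl","rb"))
T=lambda u,v:(280+(u-320)/3.3,215+v/3.3)
A=lambda u,v:(215+u/3.3,195+v/3.3)
tipT=[T(438,33),T(572,57),T(707,82)];tipS=[A(188,104),A(212,226),A(238,372)]
hT=[T(438,48),T(578,78),T(718,102)];hS=[A(150,36),A(171,155),A(197,297)]
def W(p,l):
    c,s=np.cos(p[2]),np.sin(p[2]);return np.array([p[0]+c*l[0]-s*l[1],p[1]+s*l[0]+c*l[1],l[2]])
def res(p):
    return np.concatenate([np.r_[proj(b,W(p,(.085,y,.215)))-t, proj(a,W(p,(.085,y,.215)))-s] for y,t,s in zip((.12,0,-.12),tipT,tipS)])
f=least_squares(res,[.45,-.25,-.15],loss="soft_l1");p=f.x
if __name__=="__main__":
    print(p,f.fun.round(1))
    for t,s in zip(tipT,tipS):print("tip",tri(b,t,a,s))
    for t,s in zip(hT,hS):print("handle",tri(b,t,a,s))
    sh={"hollow":lambda z:.04+.025*(z/.06)**2,"slantT":lambda z:.0525+.0125*z/.06,"slantB":lambda z:.0525-.0125*z/.06,"bulge":lambda z:.065-.025*(z/.06)**2}
    k=8;x0,y0,x1,y1=288,218,388+15,252
    img=cv2.resize(b["color"][y0:y1,x0:x1,::-1],None,fx=k*.85,fy=k*.85,interpolation=cv2.INTER_CUBIC);k*=.85
    out=[img]
    for n,g in sh.items():
        o=img.copy()
        for yy in(.12,0,-.12):
            zz=np.linspace(-.06,.05,12)
            L=[(.068,yy+g(z),.145+z) for z in zz]+[(.068,yy-.045,.195),(.068,yy-.045,.085),(.068,yy+g(-.06),.085)]
            q=np.array([(proj(b,W(p,l))+.5-[x0,y0])*k for l in L]).astype(int)
            cv2.polylines(o,[q],0,(0,0,255),1)
        out.append(o)
    o=np.vstack(out[:4] if 0 else [out[0],out[1]]);print(o.shape)
    cv2.imwrite("pics/rackfit.png",o)
E
python3 rack.py
```

```text
[ 0.41397715 -0.2518935  -0.17024272] [ 0.8 -0.8 -0.7 -1.3  1.2 -0.3 -0.7 -0.6  1.8 -0.1 -0.1 -0.7]
tip [ 0.51880724 -0.14646444  0.2085696 ]
tip [ 0.4990431  -0.26406337  0.20982763]
tip [ 0.47831592 -0.38144969  0.20837983]
handle [ 0.49594878 -0.14117481  0.27630335]
handle [ 0.47494223 -0.25656327  0.27780124]
handle [ 0.45663072 -0.37076453  0.27571143]
(462, 782, 3)
```

View pics/rackfit.png

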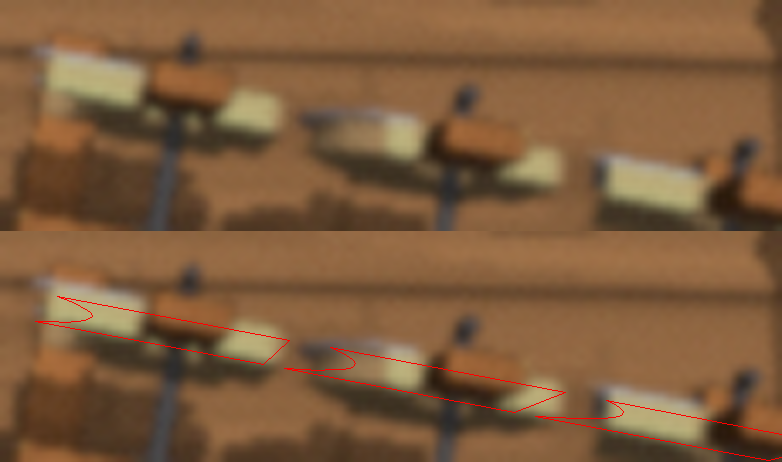

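```bash
cat > ov.py <<'E'
from h import *
import pickle
a=pickle.load(open("side0.pkl","rb"));b=pickle.load(open("top0.pkl","rb"))
C={"L":(.495,-.1415),"R":(.455,-.3735)};yaw=-.17
g={"hollow":lambda z:.04+.025*(z/.057)**2,"slantT":lambda z:.0525+.0125*z/.057}
def tile(s,c,w,h,k,lab,shape):
    x0,y0=int(c[0]-w/2),int(c[1]-h/2)
    o=cv2.resize(s["color"][y0:y0+h,x0:x0+w,::-1],None,fx=k,fy=k,interpolation=cv2.INTER_CUBIC)
    if shape:
        for xx in(-.007,.007):
            L=[(xx,g[shape](z),z) for z in np.linspace(-.057,.05,12)]+[(xx,-.045,.05),(xx,-.045,-.06),(xx,.064,-.057)]
            q=[]
            for x,y,z in L:
                X=np.array([C[lab][0]+np.cos(yaw)*x-np.sin(yaw)*y,C[lab][1]+np.sin(yaw)*x+np.cos(yaw)*y,.172+z])
                q.append((proj(s,X)+.5-[x0,y0])*k)
            cv2.polylines(o,[np.array(q).astype(int)],0,(0,0,255),1)
    return o
rows=[]
for lab in "LR":
    ct=proj(b,[*C[lab],.172]);cs=proj(a,[*C[lab],.172])
    rows.append(np.hstack([tile(b,ct,44,26,6,lab,None),tile(b,ct,44,26,6,lab,"hollow"),tile(b,ct,44,26,6,lab,"slantT")]))
m=np.hstack([tile(b,(235,220),100,64,4,None,None),tile(a,(262,188),96,64,4,None,None)])
top=np.vstack(rows);w=max(top.shape[1],m.shape[1])
pad=lambda i:np.pad(i,((0,0),(0,w-i.shape[1]),(0,0)))
o=np.vstack([pad(top),pad(m)]);print(o.shape);cv2.imwrite("pics/ov.png",o)
E
python3 ov.py
```

```text
(568, 792, 3)
```

View pics/ov.png

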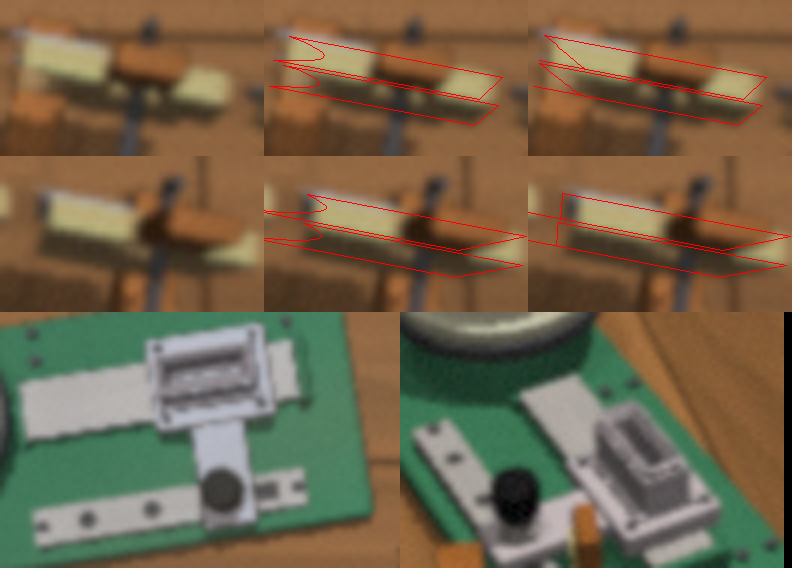

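```bash
python3 - <<'E'
from h import *
import pickle
a=pickle.load(open("side0.pkl","rb"));b=pickle.load(open("top0.pkl","rb"))
t=lambda u,v:((u+.5)/4-.5+185,(v-312+.5)/4-.5+188)
s=lambda u,v:((u-400+.5)/4-.5+214,(v-312+.5)/4-.5+156)
for n,p,q in[("last",(88,520),(455,458)),("second",(152,509),(483,498)),("knobtop",(222,488),(517,478)),("pocketrim",(208,370),(637,440)),("baseplate corner far -y",(272,410),(716,503)),("base far+y",(150,342),(None,None))]:
    if q[0]:
        X=tri(b,t(*p),a,s(*q));print(n,X.round(4),(proj(b,X)-t(*p)).round(2),(proj(a,X)-s(*q)).round(2))
h=[atz(b,t(*p),.055) for p in[(42,527),(88,520),(152,509),(298,485)]];print(np.round(h,4))
d=h[1]-h[3];print("yaw of y axis",np.arctan2(-d[0],d[1]))
e=[atz(b,t(*p),.06) for p in[(150,342),(262,325),(275,410),(163,432)]];print("carr corners",np.round(e,4))
e=[atz(b,t(*p),.11) for p in[(160,350),(253,343),(258,384),(163,403)]];print("rim corners",np.round(e,4))
E
```

```text
last [0.4825 0.2076 0.043 ] [ 0.03 -0.21] [-0.13  0.03]
second [0.4916 0.1537 0.0446] [-0.01  0.1 ] [ 0.06 -0.01]
knobtop [0.5041 0.0865 0.1152] [ 0.04 -0.3 ] [-0.19  0.04]
pocketrim [0.598  0.102  0.1121] [-0.04  0.28] [ 0.17 -0.04]
baseplate corner far -y [0.6131 0.0432 0.0906] [  2.77 -12.72] [-8.02  1.53]
[[0.4742 0.2434 0.055 ]
 [0.4807 0.2051 0.055 ]
 [0.491  0.1519 0.055 ]
 [0.5133 0.0306 0.055 ]]
yaw of y axis 0.18463138763111128
carr corners [[0.632  0.1591 0.06  ]
 [0.6482 0.0646 0.06  ]
 [0.5756 0.0513 0.06  ]
 [0.5553 0.1447 0.06  ]]
rim corners [[0.6152 0.1419 0.11  ]
 [0.6222 0.0664 0.11  ]
 [0.5885 0.0612 0.11  ]
 [0.5716 0.1376 0.11  ]]
```

```bash
cat > go.py <<'E'
import sys,numpy as np
from bench import sensors
from scipy.spatial.transform import Rotation as Ro
s=sensors.sense();w,x,y,z=s["orientation"];R=Ro.from_quat([x,y,z,w]);M=R.as_matrix()
yaw=np.degrees(np.arctan2(M[1,1],M[0,1]))
print("t",s["time"],"pos",np.round(s["ee_pos"],4),"yaw(y)",yaw.round(2),"tilt",M[:,2].round(4),"F",np.round(s["ft_force"],1),"w",round(s["gripper_width"],4),"g",s["grasp_force"])
a=list(map(float,sys.argv[1:]))
for i in range(0,len(a),4):
    X=np.array(a[i:i+3]);c=np.radians(a[i+3])
    T=np.c_[[np.sin(c),-np.cos(c),0],[np.cos(c),np.sin(c),0],[0,0,-1]]
    rv=(R.inv()*Ro.from_matrix(T)).as_rotvec(degrees=True)
    print("shift cm",(M.T@(X-s["ee_pos"])*100).round(2),"rot",rv.round(2))
E
python3 go.py .27 .37 .34 30
```

```text
t 0.1 pos [0.1435 0.6334 0.2036] yaw(y) 77.23 tilt [-5.0e-04 -1.8e-03 -1.0e+00] F [ 0.3 -1.4 -0.4] w 0.0853 g 0.0Traceback (most recent call last):
  File "go.py", line 11, in <module>
    rv=(R.inv()*Ro.from_matrix(T)).as_rotvec(degrees=True)
                ~~~~~~~~~~~~~~^^^
  File "scipy/spatial/transform/_rotation.pyx", line 1143, in scipy.spatial.transform._rotation.Rotation.from_matrix
ValueError: Non-positive determinant (left-handed or null coordinate frame) in rotation matrix 0: [[ 0.5        0.8660254  0.       ]
 [-0.8660254  0.5        0.       ]
 [ 0.         0.        -1.       ]].
```

step_arm:
  steps: "-1 -1 -4 0 0 6; -3 -4 -7 0 0 13; -6 -8 -10 0 0 20; -9 -12 -13 0 0 27; -12 -16 -14 0 0 34; -15 -20 -14 0 0 41; -18 -23 -14 0 0 46; -18 -23 -14 0 0 48"
  fingers: 0
  squeeze: 60

```text
time: 0.77
ee_pos: [0.2628, 0.3791, 0.3439]
orientation: [0.0, 0.507, 0.862, 0.0]
ft_force: [0.9, -0.5, 0.3]
gripper_width: 0.0428
grasp_force: 0.0
```

```bash
python3 go.py .45 .05 .34 -7 .495 -.1415 .34 -9.7
```

```text
t 0.7667 pos [0.2628 0.3791 0.3439] yaw(y) 29.09 tilt [ 6.e-04  4.e-04 -1.e+00] F [ 0.9 -0.5  0.3] w 0.0428 g 0.0Traceback (most recent call last):
  File "go.py", line 11, in <module>
    rv=(R.inv()*Ro.from_matrix(T)).as_rotvec(degrees=True)
                ~~~~~~~~~~~~~~^^^
  File "scipy/spatial/transform/_rotation.pyx", line 1143, in scipy.spatial.transform._rotation.Rotation.from_matrix
ValueError: Non-positive determinant (left-handed or null coordinate frame) in rotation matrix 0: [[-0.12186934  0.99254615  0.        ]
 [-0.99254615 -0.12186934  0.        ]
 [ 0.          0.         -1.        ]].
```

```bash
sed -i 's/\[np.sin(c),-np.cos(c),0\]/[-np.sin(c),np.cos(c),0]/' go.py; python3 go.py .44 .1 .34 -7 .495 -.1415 .34 -9.7
```

```text
t 0.7667 pos [0.2628 0.3791 0.3439] yaw(y) 29.09 tilt [ 6.e-04  4.e-04 -1.e+00] F [ 0.9 -0.5  0.3] w 0.0428 g 0.0
shift cm [-33.01   1.91   0.39] rot [ 4.000e-02 -2.000e-02  3.609e+01]
shift cm [-56.78  -5.02   0.38] rot [ 4.000e-02 -2.000e-02  3.879e+01]
```

step_arm:
  steps: "-4 0 0 0 0 5; -8 0 0 0 0 10; -12 -1 0 0 0 16; -16 -1 0 0 0 22; -20 -1.5 0 0 0 28; -24 -2 0 0 0 33; -28 -2.5 0 0 0 38.8; -32 -3 0 0 0 38.8"

```text
time: 1.43
ee_pos: [0.3927, 0.085, 0.3433]
orientation: [0.0, 0.765, 0.644, 0.0]
ft_force: [0.7, -0.3, 0.7]
gripper_width: 0.0425
grasp_force: 0.0
```

```bash
python3 go.py .495 -.1415 .33 -9.7
```

```text
t 1.4333 pos [0.3927 0.085  0.3433] yaw(y) -9.76 tilt [ 3.e-04  1.e-04 -1.e+00] F [ 0.7 -0.3  0.7] w 0.0425 g 0.0
shift cm [-20.59  13.92   1.33] rot [ 0.02 -0.01 -0.06]
```

step_arm:
  steps: "-3 2 0 0 0 0; -6 4 0 0 0 0; -9 6.2 0 0 0 0; -12 8.2 0 0 0 0; -15 10.2 0 0 0 0; -18 12.2 0 0 0 0; -20.6 13.9 0.8 0 0 0; -20.6 13.9 1.3 0 0 0"

```text
time: 2.1
ee_pos: [0.4963, -0.1435, 0.3286]
orientation: [-0.0, 0.765, 0.644, -0.001]
ft_force: [-0.3, 0.0, -1.1]
gripper_width: 0.043
grasp_force: 0.0
```

```bash
python3 - <<'E'
from h import *
a=snap("side");b=snap("top")
def c(s,x0,y0,x1,y1,k): return cv2.resize(s["color"][y0:y1,x0:x1,::-1],None,fx=k,fy=k,interpolation=cv2.INTER_CUBIC)
A=c(a,195,130,315,280,4);B=c(b,265,190,344,290,4)
o=np.zeros((600,800,3),np.uint8);o[:A.shape[0],:A.shape[1]]=A;o[:B.shape[0],482:482+B.shape[1]]=B
cv2.imwrite("pics/near.png",o)
E
python3 go.py .495 -.1415 .233 -9.7
```

```text
t 2.2 pos [ 0.4949 -0.1399  0.3282] yaw(y) -9.69 tilt [-0.004   0.0019 -1.    ] F [-0.2  0.3 -0.3] w 0.0429 g 0.0
shift cm [-0.16  0.08  9.52] rot [-0.25 -0.07  0.01]
```

View pics/near.png

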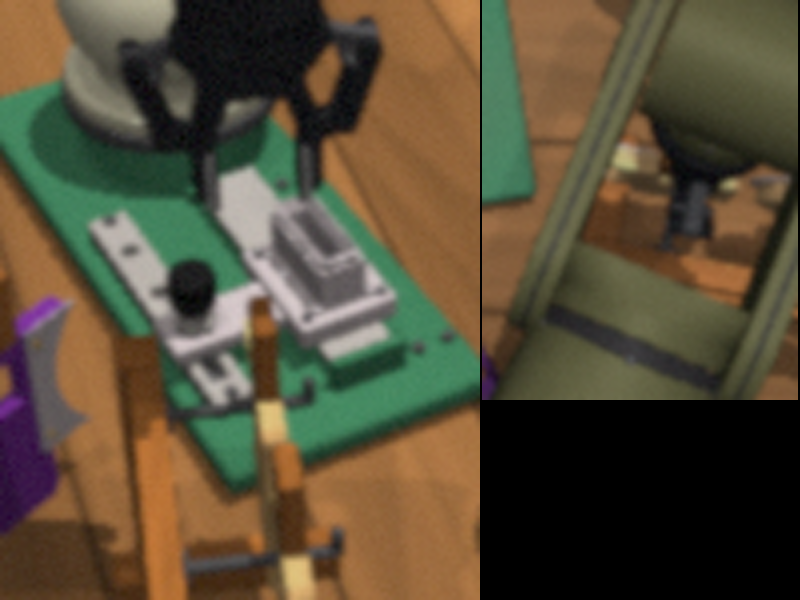

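step_arm:
  steps: "-0.1 0.1 2 0 0 0; -0.1 0.1 4 0 0 0; -0.1 0.1 6 0 0 0; -0.1 0.1 7.5 0 0 0; -0.1 0.1 9 0 0 0; -0.1 0.1 9.4 0 0 0; -0.1 0.1 9.4 0 0 0; -0.1 0.1 9.4 0 0 0"

```text
time: 2.87
ee_pos: [0.4965, -0.1398, 0.2374]
orientation: [0.0, 0.763, 0.646, 0.0]
ft_force: [-0.5, 0.1, 0.2]
gripper_width: 0.0429
grasp_force: 0.0
```

step_arm:
  steps: "0 0 0 0 0 0; 0 0 0 0 0 0; 0 0 0 0 0 0; 0 0 0 0 0 0; 0 0 0 0 0 0; 0 0 0 0 0 0; 0 0 0 0 0 0; 0 0 0 0 0 0"
  fingers: -1
  squeeze: 60

```text
time: 3.53
ee_pos: [0.4968, -0.1406, 0.2382]
orientation: [0.001, 0.764, 0.646, 0.0]
ft_force: [-0.8, 1.4, 6.4]
gripper_width: 0.0119
grasp_force: 61.6
```

```bash
python3 go.py
```

```text
t 3.5333 pos [ 0.4968 -0.1406  0.2382] yaw(y) -9.57 tilt [ 1.5e-03 -5.0e-04 -1.0e+00] F [-0.8  1.4  6.4] w 0.0119 g 61.58135042292997
```

step_arm:
  steps: "0 0 -0.6 0 0 0; 0 0 -1.2 0 0 0; 0 0 -1.8 0 0 0; 0 0 -2.4 0 0 0; 0 0 -2.4 0 0 0; 0 0 -2.4 0 0 0; 0 0 -2.4 0 0 0; 0 0 -2.4 0 0 0"

```text
time: 4.2
ee_pos: [0.4961, -0.1404, 0.26]
orientation: [-0.0, 0.764, 0.646, -0.0]
ft_force: [-0.6, 0.8, -2.7]
gripper_width: 0.0116
grasp_force: 60.4
```

```bash
python3 go.py; python3 - <<'E'
from h import *
a=snap("side")
save(a,"pics/lift.png",(195,120,315,270),4)
E
```

```text
t 4.2 pos [ 0.4961 -0.1404  0.26  ] yaw(y) -9.57 tilt [-9.e-04  4.e-04 -1.e+00] F [-0.6  0.8 -2.7] w 0.0116 g 60.43350577354431
```

View pics/lift.png

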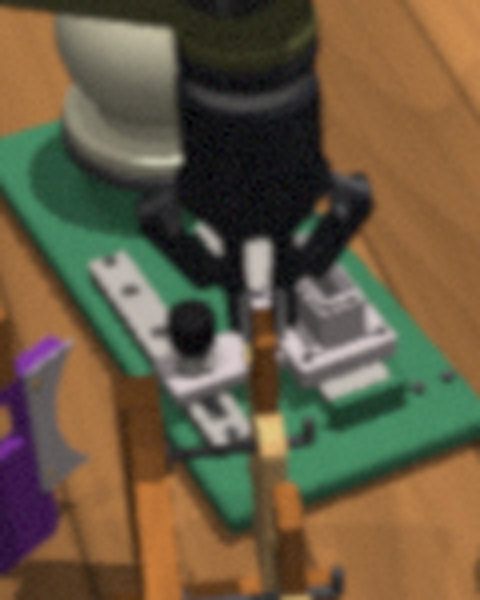

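step_arm:
  steps: "0 1 0 0 0 0; 0 2 0 0 0 0; 0 3 0 0 0 0; 0 4 0 0 0 0; 0 5 0 0 0 0; 0 6 0 0 0 0; 0 7 0 0 0 0; 0 7 -1 0 0 0"

```text
time: 4.92
ee_pos: [0.5661, -0.152, 0.2679]
orientation: [-0.002, 0.764, 0.646, -0.001]
ft_force: [-1.1, 0.8, -4.5]
gripper_width: 0.0117
grasp_force: 60.5
```

```bash
python3 go.py .6 .103 .335 10.2
```

```text
t 4.9167 pos [ 0.5661 -0.152   0.2679] yaw(y) -9.55 tilt [-0.0038  0.0016 -1.    ] F [-1.1  0.8 -4.5] w 0.0117 g 60.482996322680265
shift cm [25.72 -0.91 -6.68] rot [ -0.22  -0.09 -19.75]
```

step_arm:
  steps: "0 0 -2.5 0 0 0; 1 0 -5 0 0 0; 3 0 -6.7 0 0 -3; 6 -0.5 -6.7 0 0 -6; 9.5 -0.5 -6.7 0 0 -10; 13 -0.5 -6.7 0 0 -14; 16.5 -0.6 -6.7 0 0 -18; 19.5 -0.7 -6.7 0 0 -19.7"

```text
time: 5.58
ee_pos: [0.5909, 0.0436, 0.3387]
orientation: [0.0, 0.641, 0.768, 0.001]
ft_force: [0.2, 0.3, -4.1]
gripper_width: 0.0119
grasp_force: 60.4
```

```bash
python3 go.py .6 .103 .335 10.2
```

```text
t 5.5833 pos [0.5909 0.0436 0.3387] yaw(y) 10.33 tilt [ 9.e-04  6.e-04 -1.e+00] F [ 0.2  0.3 -4.1] w 0.0119 g 60.436774492263794
shift cm [5.68 1.96 0.38] rot [ 0.06 -0.03  0.13]
```

step_arm:
  steps: "2 0.7 0 0 0 0; 4 1.4 0 0 0 0; 5 1.8 0 0 0 0; 5.7 2 0 0 0 0; 5.7 2 0 0 0 0; 5.7 2 0 0 0 0; 5.7 2 0 0 0 0; 5.7 2 0 0 0 0"

```text
time: 6.25
ee_pos: [0.6005, 0.0999, 0.3376]
orientation: [0.0, 0.642, 0.766, -0.0]
ft_force: [-0.9, -0.2, -2.7]
gripper_width: 0.012
grasp_force: 60.4
```

```bash
python3 - <<'E'
from h import *
import pickle
a=snap("side");b=snap("top")
pickle.dump(dict(a),open("side1.pkl","wb"));pickle.dump(dict(b),open("top1.pkl","wb"))
def c(s,x0,y0,x1,y1,k): return cv2.resize(s["color"][y0:y1,x0:x1,::-1],None,fx=k,fy=k,interpolation=cv2.INTER_CUBIC)
A=c(a,222,110,312,220,5);B=c(b,190,160,260,250,5)
o=np.zeros((550,800,3),np.uint8);o[:A.shape[0],:A.shape[1]]=A;o[:B.shape[0],450:450+B.shape[1]]=B
cv2.imwrite("pics/over.png",o)
E
python3 go.py
```

```text
t 6.35 pos [0.6005 0.1001 0.3376] yaw(y) 10.06 tilt [ 0.e+00 -2.e-04 -1.e+00] F [-0.4 -0.9 -3.5] w 0.0117 g 60.431885719299316
```

View pics/over.png

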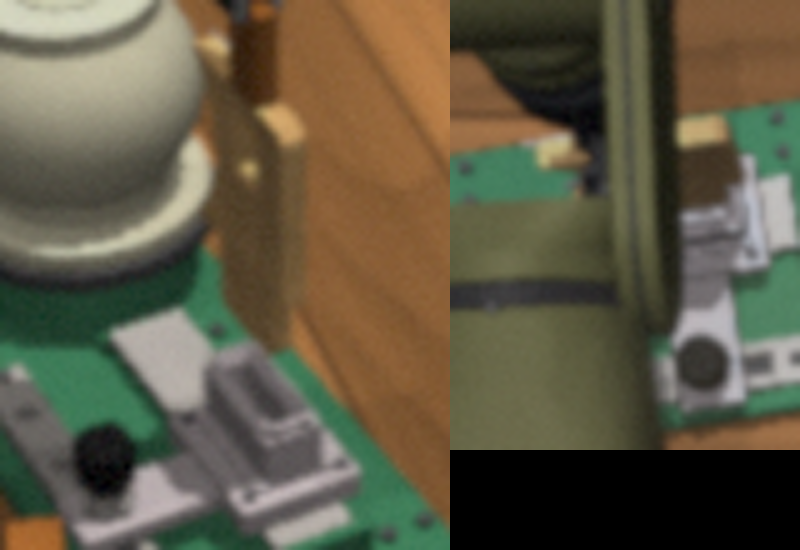

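step_arm:
  steps: "0.3 0 1 0 0 0; 0.3 0 2 0 0 0; 0.3 0 3 0 0 0; 0.3 0 4 0 0 0; 0.3 0 4 0 0 0; 0.3 0 4 0 0 0; 0.3 0 4 0 0 0; 0.3 0 4 0 0 0"

```text
time: 7.02
ee_pos: [0.6004, 0.104, 0.2984]
orientation: [0.0, 0.642, 0.767, 0.0]
ft_force: [-0.4, 0.8, -2.8]
gripper_width: 0.0116
grasp_force: 60.4
```

```bash
cat > ov2.py <<'E'
from h import *
import pickle
a=snap("side");b=snap("top")
pickle.dump(dict(a),open("side2.pkl","wb"));pickle.dump(dict(b),open("top2.pkl","wb"))
st=sensors.sense();e=np.array(st["ee_pos"]);print(e)
pk=np.array([.600,.103]);yw=.178
ca,sa=np.cos(yw),np.sin(yw)
def W(o,x,y,z): return np.array([o[0]+ca*x-sa*y,o[1]+sa*x+ca*y,z])
fz=e[2]-.171
def tile(s,x0,y0,x1,y1,k,ov):
    o=cv2.resize(s["color"][y0:y1,x0:x1,::-1],None,fx=k,fy=k,interpolation=cv2.INTER_CUBIC)
    o=cv2.convertScaleAbs(o,alpha=1.4)
    d=lambda L,c:cv2.polylines(o,[((np.array([proj(s,l) for l in L])+.5-[x0,y0])*k).round().astype(int)],0,c,1)
    if ov:
        for xx in(-.007,.007):
            d([W(e,xx,y,fz+z) for y,z in[(-.045,.155),(-.045,.045),(-.03,.045),(-.03,0),(.03,0),(.03,.045),(.064,.045)]],(0,0,255))
        d([W(pk,x,y,.112) for x,y in[(-.00825,-.0325),(.00825,-.0325),(.00825,.0325),(-.00825,.0325),(-.00825,-.0325)]],(255,255,0))
    return o
A=[tile(a,255,145,305,215,8,v) for v in(0,1)]
o=np.hstack(A);print(o.shape);cv2.imwrite("pics/over2.png",o)
E
python3 ov2.py; python3 go.py
```

```text
[0.60038752 0.1039943  0.29849577]
(560, 800, 3)
t 7.1167 pos [0.6004 0.104  0.2985] yaw(y) 10.14 tilt [ 1.5e-03  1.0e-04 -1.0e+00] F [ 0.3  0.3 -4. ] w 0.0117 g 60.44263958930969
```

View pics/over2.png

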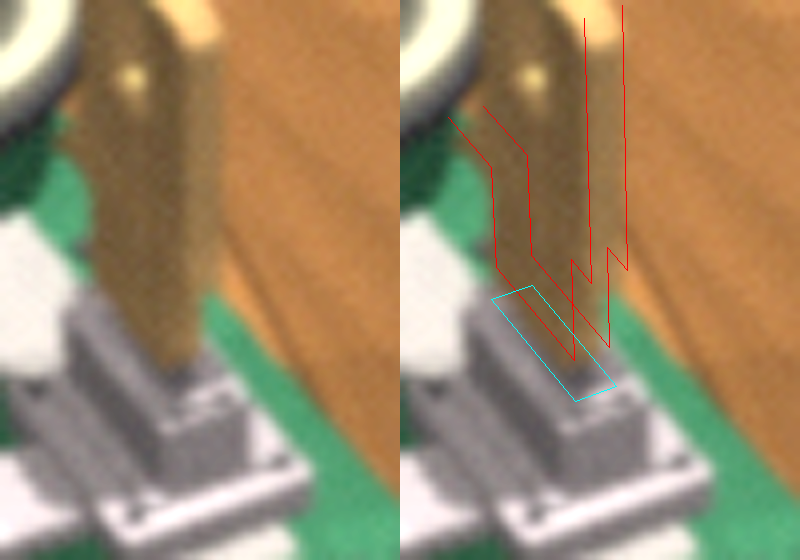

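step_arm:
  steps: "0.1 0.2 0 0 0 0; 0.1 0.2 0 0 0 0; 0.1 0.2 0.5 0 0 0; 0.1 0.2 1 0 0 0; 0.1 0.2 1.4 0 0 0; 0.1 0.2 1.7 0 0 0; 0.1 0.2 2 0 0 0; 0.1 0.2 2 0 0 0"

```text
time: 7.78
ee_pos: [0.6017, 0.1053, 0.2767]
orientation: [-0.0, 0.642, 0.767, -0.0]
ft_force: [0.7, -0.2, -3.1]
gripper_width: 0.0117
grasp_force: 60.5
```

```bash
python3 go.py
```

```text
t 7.7833 pos [0.6017 0.1053 0.2767] yaw(y) 10.13 tilt [-6.e-04 -0.e+00 -1.e+00] F [ 0.7 -0.2 -3.1] w 0.0117 g 60.453211069107056
```

step_arm:
  steps: "0 0 0.2 0 0 0; 0 0 0.4 0 0 0; 0 0 0.6 0 0 0; 0 0 0.8 0 0 0; 0 0 1 0 0 0; 0 0 1.2 0 0 0; 0 0 1.2 0 0 0; 0 0 1.2 0 0 0"

```text
time: 8.45
ee_pos: [0.6017, 0.1053, 0.265]
orientation: [-0.0, 0.642, 0.767, -0.0]
ft_force: [0.6, 0.7, -4.0]
gripper_width: 0.0119
grasp_force: 60.4
```

```bash
python3 go.py
```

```text
t 8.45 pos [0.6017 0.1053 0.265 ] yaw(y) 10.14 tilt [-7.e-04 -0.e+00 -1.e+00] F [ 0.6  0.7 -4. ] w 0.0119 g 60.374359488487244
```

step_arm:
  steps: "0 0 0.2 0 0 0; 0 0 0.4 0 0 0; 0 0 0.6 0 0 0; 0 0 0.8 0 0 0; 0 0 1 0 0 0; 0 0 1.2 0 0 0; 0 0 1.4 0 0 0; 0 0 1.4 0 0 0"

```text
time: 9.12
ee_pos: [0.6016, 0.1052, 0.2509]
orientation: [-0.0, 0.642, 0.767, -0.0]
ft_force: [0.7, 0.0, -4.1]
gripper_width: 0.0117
grasp_force: 60.4
```

```bash
python3 go.py
```

```text
t 9.1167 pos [0.6016 0.1052 0.2509] yaw(y) 10.13 tilt [-8.e-04 -1.e-04 -1.e+00] F [ 0.7  0.  -4.1] w 0.0117 g 60.38752555847168
```

step_arm:
  steps: "0 0 0.1 0 0 0; 0 0 0.2 0 0 0; 0 0 0.3 0 0 0; 0 0 0.4 0 0 0; 0 0 0.5 0 0 0; 0 0 0.6 0 0 0; 0 0 0.7 0 0 0; 0 0 0.8 0 0 0"

```text
time: 9.78
ee_pos: [0.604, 0.1058, 0.2493]
orientation: [0.003, 0.642, 0.767, 0.003]
ft_force: [-1.0, 0.5, 16.0]
gripper_width: 0.0119
grasp_force: 62.8
```

```bash
python3 go.py
```

```text
t 9.7833 pos [0.604  0.1058 0.2493] yaw(y) 10.14 tilt [ 0.0084  0.0013 -1.    ] F [-1.   0.5 16. ] w 0.0119 g 62.78744072187692
```

step_arm:
  steps: "0 0 -0.5 0 0 0; 0 -0.15 -0.5 0 0 0; 0 -0.15 -0.2 0 0 0; 0 -0.15 0 0 0 0; 0 -0.15 0 0 0 0; 0 -0.15 0 0 0 0; 0 -0.15 0 0 0 0; 0 -0.15 0 0 0 0"

```text
time: 10.45
ee_pos: [0.6027, 0.1056, 0.2493]
orientation: [0.003, 0.642, 0.767, 0.003]
ft_force: [0.5, 1.3, 14.6]
gripper_width: 0.0114
grasp_force: 62.7
```

```bash
python3 go.py
```

```text
t 10.45 pos [0.6027 0.1056 0.2493] yaw(y) 10.14 tilt [ 0.009   0.0015 -1.    ] F [ 0.5  1.3 14.6] w 0.0114 g 62.685451304096205
```

step_arm:
  steps: "0 0.15 -0.5 0 0 0; 0.1 0.3 -0.5 0 0 0; 0.1 0.3 -0.2 0 0 0; 0.1 0.3 0 0 0 0; 0.1 0.3 0 0 0 0; 0.1 0.3 0 0 0 0; 0.1 0.3 0 0 0 0; 0.1 0.3 0 0 0 0"

```text
time: 11.12
ee_pos: [0.6055, 0.1066, 0.2493]
orientation: [0.003, 0.642, 0.767, 0.003]
ft_force: [-0.5, 0.3, 17.9]
gripper_width: 0.0118
grasp_force: 63.1
```

```bash
python3 go.py
```

```text
t 11.1167 pos [0.6055 0.1066 0.2493] yaw(y) 10.13 tilt [ 8.3e-03  4.0e-04 -1.0e+00] F [-0.5  0.3 17.9] w 0.0118 g 63.06328014470637
```

step_arm:
  steps: "0 -0.25 -0.4 0 0 0; 0 -0.25 -0.4 0 0 0; 0 -0.25 -0.4 0 0 0; 0 -0.25 -0.4 0 0 0; 0 -0.25 -0.4 0 0 0; 0 -0.25 -0.4 0 0 0; 0 -0.25 -0.4 0 0 0; 0 -0.25 -0.4 0 0 0"

```text
time: 11.78
ee_pos: [0.6018, 0.1061, 0.2494]
orientation: [0.001, 0.642, 0.767, 0.001]
ft_force: [-0.2, -0.3, 8.3]
gripper_width: 0.0118
grasp_force: 61.9
```

```bash
sed -e 's/side2/side3/;s/top2/top3/;s/over2/over3/;s/-\.171/-.173/' ov2.py | sed 's/^A=.*/A=[tile(a,252,125,302,195,8,0),tile(a,230,165,280,200,8,0)];A[1]=np.vstack([A[1],tile(b,210,188,260,223,8,0)])/' > ov3.py; python3 ov3.py; python3 go.py
```

```text
[0.60174927 0.10608437 0.24942066]
(560, 800, 3)
t 11.8833 pos [0.6017 0.1061 0.2494] yaw(y) 10.13 tilt [ 0.0036 -0.     -1.    ] F [ 0.9 -0.5  9. ] w 0.0115 g 61.94505572319031
```

View pics/over3.png

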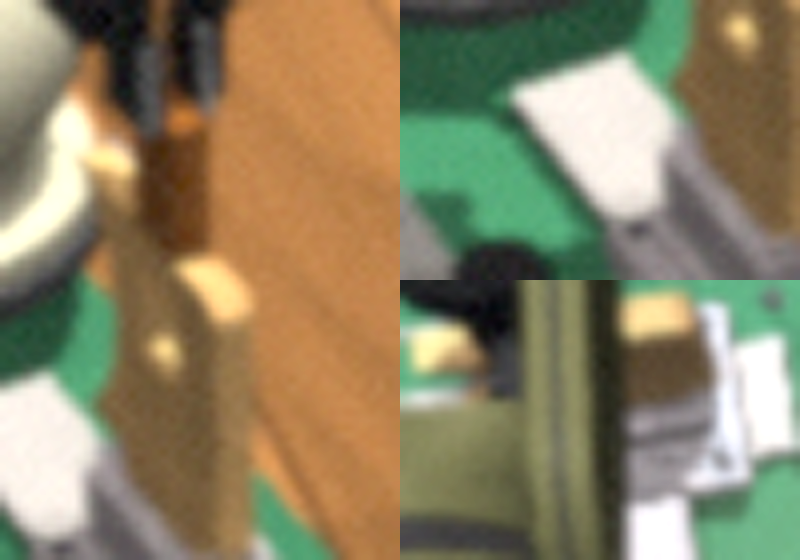

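```bash
python3 - <<'E'
import pickle,numpy as np
from h import proj
s=pickle.load(open("side3.pkl","rb"));c=s["color"].astype(int)
for x in(277,279,281,282): print(x,[(y,*c[y,x]) for y in range(184,204)])
for x in(279,281,283): print("top",x,[(y,*c[y,x]) for y in range(152,170,1)])
yw=.178;ca,sa=np.cos(yw),np.sin(yw)
for off in(.173,.178,.183,.188):
    W=lambda x,y,z:np.array([.6017+ca*x-sa*y,.1061+sa*x+ca*y,.2494-off+z])
    print(off,"shoulder",[proj(s,W(x,-.045,.155)).round(1) for x in(-.007,.007)],"bottom",[proj(s,W(x,-.045,.045)).round(1) for x in(-.007,.007)])
E
```

```text
277 [(184, np.int64(79), np.int64(60), np.int64(37)), (185, np.int64(86), np.int64(66), np.int64(45)), (186, np.int64(87), np.int64(68), np.int64(46)), (187, np.int64(84), np.int64(67), np.int64(42)), (188, np.int64(85), np.int64(65), np.int64(41)), (189, np.int64(85), np.int64(67), np.int64(42)), (190, np.int64(85), np.int64(66), np.int64(41)), (191, np.int64(84), np.int64(65), np.int64(40)), (192, np.int64(87), np.int64(68), np.int64(46)), (193, np.int64(89), np.int64(73), np.int64(48)), (194, np.int64(98), np.int64(83), np.int64(70)), (195, np.int64(99), np.int64(90), np.int64(86)), (196, np.int64(87), np.int64(84), np.int64(82)), (197, np.int64(94), np.int64(87), np.int64(87)), (198, np.int64(88), np.int64(82), np.int64(85)), (199, np.int64(82), np.int64(77), np.int64(79)), (200, np.int64(79), np.int64(74), np.int64(75)), (201, np.int64(81), np.int64(76), np.int64(77)), (202, np.int64(76), np.int64(71), np.int64(74)), (203, np.int64(80), np.int64(76), np.int64(76))]
279 [(184, np.int64(98), np.int64(77), np.int64(48)), (185, np.int64(99), np.int64(78), np.int64(50)), (186, np.int
[... 5389 characters left out ...]
4(131), np.int64(96), np.int64(58)), (166, np.int64(127), np.int64(95), np.int64(59)), (167, np.int64(123), np.int64(91), np.int64(54)), (168, np.int64(123), np.int64(91), np.int64(58)), (169, np.int64(121), np.int64(88), np.int64(56))]
0.173 shoulder [array([278.2, 162. ]), array([282.8, 160.5])] bottom [array([279. , 193.6]), array([283.4, 192. ])]
0.178 shoulder [array([278.2, 163.5]), array([282.9, 162. ])] bottom [array([279.1, 195. ]), array([283.4, 193.4])]
0.183 shoulder [array([278.3, 165. ]), array([282.9, 163.5])] bottom [array([279.1, 196.3]), array([283.5, 194.7])]
0.188 shoulder [array([278.3, 166.5]), array([282.9, 165. ])] bottom [array([279.1, 197.6]), array([283.5, 196.1])]
```

step_arm:
  steps: "0 0 0 0 0 0; 0 0 0 0 0 0; 0 0 0 0 0 0; 0 0 0 0 0 0; 0 0 0 0 0 0; 0 0 0 0 0 0; 0 0 0 0 0 0; 0 0 0 0 0 0"
  fingers: 0

```text
time: 12.55
ee_pos: [0.6006, 0.1061, 0.2474]
orientation: [-0.0, 0.642, 0.767, -0.0]
ft_force: [-0.2, -0.1, 0.4]
gripper_width: 0.0425
grasp_force: 0.0
```

step_arm:
  steps: "0 0 -1 0 0 0; 0 0 -3 0 0 0; 0 0 -6 0 0 0; 0 0 -9 0 0 0; 0 0 -10 0 0 0; 0 0 -10 0 0 0; 0 0 -10 0 0 0; 0 0 -10 0 0 0"

```text
time: 13.22
ee_pos: [0.6, 0.106, 0.3455]
orientation: [-0.001, 0.642, 0.767, -0.001]
ft_force: [0.2, 0.3, -1.1]
gripper_width: 0.0428
grasp_force: 0.0
```

```bash
python3 - <<'E'
from h import *
import pickle
a=snap("side");b=snap("top");pickle.dump(dict(a),open("side4.pkl","wb"));pickle.dump(dict(b),open("top4.pkl","wb"))
c=a["color"].astype(int)
for x in(279,281): print("top",x,c[154:170,x,0],"bot",c[188:200,x,0]-c[188:200,x,2])
# dark knob centroid
for s,(x0,y0,x1,y1) in((a,(225,185,262,225)),(b,(225,215,258,250))):
    m=(s["color"][y0:y1,x0:x1].max(2)<60).astype(np.uint8)
    n,l,st,ce=cv2.connectedComponentsWithStats(m);i=1+st[1:,4].argmax();print(st[i],ce[i]+[x0,y0],st[i][:2]+[x0,y0])
    s0=pickle.load(open(("side0" if s is a else "top0")+".pkl","rb"));m=(s0["color"][y0:y1,x0:x1].max(2)<60).astype(np.uint8)
    n,l,st,ce=cv2.connectedComponentsWithStats(m);i=1+st[1:,4].argmax();print("  was",st[i],ce[i]+[x0,y0])
E
python3 go.py
```

```text
top 279 [126 131 138 164 190 202 207 209 207 201 179 138 106  99 100 100] bot [51 52 52 53 52 47 35 15  9  2  7  5]
top 281 [132 132 130 136 146 167 188 201 205 196 172 137 119 109 106 107] bot [56 54 59 58 58 56 40 17  7  6  3  6]
[ 11  10  14  15 154] [242.51298701 201.65584416] [236 195]
  was [ 12  10  12  15 138] [242.51449275 201.84782609]
[  0   0   8  35 125] [227.408 231.328] [225 215]
  was [12 18  8  4 15] [240.86666667 234.93333333]
t 13.3167 pos [0.5998 0.106  0.3448] yaw(y) 10.14 tilt [-4.2e-03 -4.0e-04 -1.0e+00] F [ 0.5 -0.3  0.1] w 0.0427 g 0.0
```

```bash
python3 go.py .503 .0875 .32 10.2 .503 .0875 .079 10.2; python3 - <<'E'
from h import *
import pickle
b=pickle.load(open("top0.pkl","rb"))
print(atz(b,(207/1.42,292/1.42),.244))
E
```

```text
t 13.3167 pos [0.5998 0.106  0.3448] yaw(y) 10.14 tilt [-4.2e-03 -4.0e-04 -1.0e+00] F [ 0.5 -0.3  0.1] w 0.0427 g 0.0
shift cm [-0.12 -9.85  2.52] rot [-0.24 -0.02 -0.06]
shift cm [-0.13 -9.75 26.62] rot [-0.24 -0.02 -0.06]
[0.55948418 0.34733549 0.244     ]
```

step_arm:
  steps: "0 -3 0 0 0 0; 0 -6 0 0 0 0; -0.1 -9 0 0 0 0; -0.1 -9.8 2 0 0 0; -0.1 -9.8 5 0 0 0; -0.1 -9.8 8 0 0 0; -0.1 -9.8 11 0 0 0; -0.1 -9.8 13 0 0 0"
  fingers: 0.7

```text
time: 13.98
ee_pos: [0.5019, 0.0877, 0.2125]
orientation: [-0.002, 0.642, 0.767, -0.002]
ft_force: [0.4, -0.2, -0.5]
gripper_width: 0.0726
grasp_force: 0.0
```

```bash
python3 go.py .503 .0875 .079 10.2
```

```text
t 13.9833 pos [0.5019 0.0877 0.2125] yaw(y) 10.13 tilt [-6.2e-03 -4.0e-04 -1.0e+00] F [ 0.4 -0.2 -0.5] w 0.0726 g 0.0
shift cm [-0.05  0.19 13.35] rot [-0.35 -0.04 -0.07]
```

step_arm:
  steps: "0 0.1 2.5 0 0 0; 0 0.1 5 0 0 0; 0 0.1 7.5 0 0 0; 0 0.1 9.5 0 0 0; 0 0.1 11 0 0 0; 0 0.1 12.3 0 0 0; 0 0.1 13.3 0 0 0; 0 0.1 13.3 0 0 0"

```text
time: 14.65
ee_pos: [0.5032, 0.0879, 0.0815]
orientation: [-0.002, 0.642, 0.767, -0.002]
ft_force: [-0.2, 0.1, -0.3]
gripper_width: 0.0722
grasp_force: 0.0
```

step_arm:
  steps: "0 0 0 0 0 0; 0 0 0 0 0 0; 0 0 0 0 0 0; 0 0 0 0 0 0; 0 0 0 0 0 0; 0 0 0 0 0 0; 0 0 0 0 0 0; 0 0 0 0 0 0"
  fingers: -1
  squeeze: 60

```text
time: 15.32
ee_pos: [0.5072, 0.0881, 0.0884]
orientation: [0.002, 0.642, 0.767, 0.001]
ft_force: [-4.8, -0.8, 10.5]
gripper_width: -0.0001
grasp_force: 5.6
```

```bash
python3 go.py
```

```text
t 15.3167 pos [0.5072 0.0881 0.0884] yaw(y) 10.14 tilt [ 0.004  0.    -1.   ] F [-4.8 -0.8 10.5] w -0.0001 g 5.556006472615991
```

```bash
python3 - <<'E'
from h import *
import pickle
a=pickle.load(open("side4.pkl","rb"));b=pickle.load(open("top0.pkl","rb"));n=snap("side")
th=np.linspace(0,6.28,24)
for z0 in(.098,.088,.078,.072):
  for nm,s in(("side",a),("top",b)):
    q=np.array([proj(s,[.503+.018*np.cos(t),.0875+.018*np.sin(t),z0+dz]) for t in th for dz in(-.011,.014)])
    print(z0,nm,q.min(0).round(1),q.max(0).round(1))
G=lambda s,x0,y0,x1,y1:print("\n".join(str(y)+" "+"".join(" .:-=+*#%@"[::-1][min(9,int(v)//22)] for v in s["color"][y,x0:x1].mean(1)) for y in range(y0,y1)))
print("side4 x225");G(a,225,186,275,222)
print("top0 x222");G(b,222,218,262,246)
print("now x225");G(n,225,170,275,222)
E
```

```text
0.098 side [235.9 193.8] [249.2 208.8]
0.098 top [234.3 226.2] [246.4 238.1]
0.088 side [236.2 196.4] [249.5 211.4]
0.088 top [234.8 226.5] [246.7 238.4]
0.078 side [236.5 199.1] [249.7 214. ]
0.078 top [235.2 226.9] [247.  238.7]
0.072 side [236.6 200.7] [249.8 215.6]
0.072 top [235.4 227.1] [247.2 238.8]
side4 x225
186 ++++++++++++*++++++++*###*=::::::::::-+*++++**###*
187 +++++++++++++++++++++**###+=:::::::::-+**++++**###
188 +++++++++++++++++++++++*###+-::::::::=+***++++**##
189 ++++++++++++++++++++*++**##*+----::::=+****++++*##
190 ++++++++++++++++++++++++**##*+==-::--=+*#**++++**#
191 +***++++++++++++++++++++**###**+=--==+**#*#*++++**
192 *****+++++++++++**+++++++**###**++++++**#*#**++++*
193 ****+++++++++++++***++++++**###***#**++**###**++++
194 +++++++++++++**********+*+**###*+***++++***##**+++
195 +++++++++++***##%%%%##*****####**+++++*+***##***++
196 +++++++++++*##%%%%%%%%##########*+++++++++**##**++
197 *++++++++++*#%%%@%%%%%%%##%#%###**++++++++**###**+
198 **++++++++**%@%%%@@%%%%%%%#######**++++++++**##***
199 #**+*++*+**#%@%%@@%%%%%%%########***+++++++***###*
200 ##**+++
[... 4637 characters left out ...]
++++*######*=-:.............::-+=-:-++-:
210 %#######*+++++*******+=-:.........:::-==+*+=----::
211 %#######*+++++******+==-:.......::--=+++***+=::::-
212 ########**++++***++*++=:.....::--=+++***###*+=--==
213 ##********++++++++++=--:..:::-==++***#######*+++++
214 *++++++++**+=-------:..:::-==++***###########**+++
215 ++++=++++**+-:........:--=+++***#############****+
216 ==+++++++*#*=:.....::-=+++***################*****
217 =======++*##+-::::-==++**+**########***##########*
218 ========+*##*+--==++*****+++*#####******##########
219 ======+=++*##*+++++**###+=-=+*##****+++**#########
220 =======++*####***+++*###*=--=+****++++++**########
221 ++++++++***#####*+==+*###+---=+++++++++++*####****
```

step_arm:
  steps: "0 0 -2 0 0 0; 0 0 -4 0 0 0; 0 0 -5 0 0 0; 0 0 -5 0 0 0; 0 0 -5 0 0 0; 0 0 -5 0 0 0; 0 0 -5 0 0 0; 0 0 -5 0 0 0"
  fingers: 0.7

```text
time: 16.03
ee_pos: [0.5045, 0.088, 0.1331]
orientation: [-0.001, 0.642, 0.767, -0.001]
ft_force: [0.2, -0.4, -0.2]
gripper_width: 0.0728
grasp_force: 0.0
```

```bash
python3 go.py .503 .0875 .049 10.2
```

```text
t 16.0333 pos [0.5045 0.088  0.1331] yaw(y) 10.13 tilt [-2.4e-03 -2.0e-04 -1.0e+00] F [ 0.2 -0.4 -0.2] w 0.0728 g 0.0
shift cm [-0.02 -0.14  8.41] rot [-0.14 -0.01 -0.07]
```

step_arm:
  steps: "0 -0.1 2 0 0 0; 0 -0.1 4 0 0 0; 0 -0.1 5 0 0 0; 0 -0.1 5.8 0 0 0; 0 -0.1 6.6 0 0 0; 0 -0.1 7.4 0 0 0; 0 -0.1 8 0 0 0; 0 -0.1 8 0 0 0"

```text
time: 16.7
ee_pos: [0.5036, 0.0878, 0.0533]
orientation: [-0.001, 0.642, 0.767, -0.001]
ft_force: [0.2, -0.1, 0.1]
gripper_width: 0.0723
grasp_force: 0.0
```

```bash
python3 go.py
```

```text
t 16.7 pos [0.5036 0.0878 0.0533] yaw(y) 10.13 tilt [-2.e-03 -1.e-04 -1.e+00] F [ 0.2 -0.1  0.1] w 0.0723 g 0.0
```

No contact; a little lower, then close.

step_arm:
  steps: "0 0 0.3 0 0 0; 0 0 0.3 0 0 0; 0 0 0.3 0 0 0; 0 0 0.3 0 0 0; 0 0 0.3 0 0 0; 0 0 0.3 0 0 0; 0 0 0.3 0 0 0; 0 0 0.3 0 0 0"
  fingers: -1
  squeeze: 60

```text
time: 17.37
ee_pos: [0.5026, 0.0875, 0.0523]
orientation: [-0.002, 0.642, 0.767, -0.002]
ft_force: [-10.1, -1.9, 7.9]
gripper_width: 0.0343
grasp_force: 59.6
```

```bash
python3 go.py
```

```text
t 17.3667 pos [0.5026 0.0875 0.0523] yaw(y) 10.15 tilt [-0.0048 -0.001  -1.    ] F [-10.1  -1.9   7.9] w 0.0343 g 59.57685931585729
```

step_arm:
  steps: "0 -0.3 -0.3 0 0 0; 0 -0.3 -0.6 0 0 0; 0 -0.3 -0.9 0 0 0; 0 -0.3 -1.2 0 0 0; 0 -0.3 -1.5 0 0 0; 0 -0.3 -1.8 0 0 0; 0 -0.3 -2 0 0 0; 0 -0.3 -2 0 0 0"
  squeeze: 80

```text
time: 18.03
ee_pos: [0.5021, 0.0875, 0.0668]
orientation: [0.002, 0.642, 0.767, 0.002]
ft_force: [21.3, 2.6, -32.8]
gripper_width: 0.0333
grasp_force: 84.6
```

```bash
python3 go.py
```

```text
t 18.0333 pos [0.5021 0.0875 0.0668] yaw(y) 10.11 tilt [ 4.7e-03  9.0e-04 -1.0e+00] F [ 21.3   2.6 -32.8] w 0.0333 g 84.6047462685965
```

step_arm:
  steps: "0 0.25 0.15 0 0 0; 1 0.25 0.15 0 0 0; 2.5 0.25 0.15 0 0 0; 4 0.25 0.15 0 0 0; 5.5 0.25 0.15 0 0 0; 7 0.25 0.15 0 0 0; 8.5 0.25 0.15 0 0 0; 9.5 0.25 0.15 0 0 0"

```text
time: 18.7
ee_pos: [0.4857, 0.1805, 0.0666]
orientation: [0.0, 0.642, 0.767, -0.002]
ft_force: [6.7, -4.6, -16.7]
gripper_width: 0.0331
grasp_force: 86.2
```

```bash
python3 go.py
```

```text
t 18.7 pos [0.4857 0.1805 0.0666] yaw(y) 10.17 tilt [-0.0018 -0.003  -1.    ] F [  6.7  -4.6 -16.7] w 0.0331 g 86.22083615977317
```

step_arm:
  steps: "0.5 0 0 0 0 0; 1 0 0 0 0 0; 1.5 0 0 0 0 0; 2 0 0 0 0 0; 2.3 0 0 0 0 0; 2.3 0 0 0 0 0; 2.3 0 0 0 0 0; 2.3 0 0 0 0 0"

```text
time: 19.37
ee_pos: [0.4817, 0.2031, 0.0666]
orientation: [-0.0, 0.642, 0.767, -0.001]
ft_force: [6.5, 0.4, -16.3]
gripper_width: 0.0336
grasp_force: 86.2
```

```bash
python3 go.py; python3 - <<'E'
from h import *
b=snap("top");c=b["color"]
# carriage position: print strip rows around former/carriage? knob hidden; check side
E
```

```text
t 19.3667 pos [0.4817 0.2031 0.0666] yaw(y) 10.14 tilt [-0.0021 -0.0014 -1.    ] F [  6.5   0.4 -16.3] w 0.0336 g 86.22574937995523
```

step_arm:
  steps: "0.2 0 0 0 0 0; 0.4 0 0 0 0 0; 0.6 0 0 0 0 0; 0.8 0 0 0 0 0; 1 0 0 0 0 0; 1.2 0 0 0 0 0; 1.2 0 0 0 0 0; 1.2 0 0 0 0 0"

```text
time: 20.08
ee_pos: [0.48, 0.2124, 0.0667]
orientation: [0.002, 0.642, 0.767, -0.003]
ft_force: [7.1, -9.7, -15.1]
gripper_width: 0.0332
grasp_force: 86.4
```

```bash
python3 go.py
```

```text
t 20.0833 pos [0.48   0.2124 0.0667] yaw(y) 10.17 tilt [-0.0016 -0.0066 -1.    ] F [  7.1  -9.7 -15.1] w 0.0332 g 86.37967159738764
```

step_arm:
  steps: "-0.3 0 0 0 0 0; -0.6 0 0 0 0 0; -0.9 0 0 0 0 0; -0.9 0 0 0 0 0; -0.9 0 0 0 0 0; -0.9 0 0 0 0 0; -0.9 0 0 0 0 0; -0.9 0 0 0 0 0"

```text
time: 20.75
ee_pos: [0.4811, 0.2065, 0.0666]
orientation: [-0.001, 0.642, 0.767, -0.001]
ft_force: [5.3, 2.6, -16.5]
gripper_width: 0.0333
grasp_force: 86.2
```

```bash
python3 go.py
```

```text
t 20.75 pos [0.4811 0.2065 0.0666] yaw(y) 10.13 tilt [-2.2e-03 -5.0e-04 -1.0e+00] F [  5.3   2.6 -16.5] w 0.0333 g 86.19805800262839
```

step_arm:
  steps: "0 0 0.3 0 0 0; 0 0 0.6 0 0 0; 0 0 0.9 0 0 0; 0 0 1.2 0 0 0; 0 0 1.5 0 0 0; 0 0 1.8 0 0 0; 0 0 1.9 0 0 0; 0 0 1.9 0 0 0"

```text
time: 21.42
ee_pos: [0.4814, 0.2066, 0.0525]
orientation: [-0.001, 0.642, 0.767, -0.002]
ft_force: [-9.5, -2.7, 3.2]
gripper_width: 0.0332
grasp_force: 88.3
```

```bash
python3 go.py
```

```text
t 21.4167 pos [0.4814 0.2066 0.0525] yaw(y) 10.15 tilt [-0.004  -0.0014 -1.    ] F [-9.5 -2.7  3.2] w 0.0332 g 88.26844777911901
```

step_arm:
  steps: "0.2 0 0 0 0 0; 0.4 0 0 0 0 0; 0.6 0 0 0 0 0; 0.6 0 0 0 0 0; 0.6 0 0 0 0 0; 0.6 0 0 0 0 0; 0.6 0 0 0 0 0; 0.6 0 0 0 0 0"

```text
time: 22.08
ee_pos: [0.481, 0.2089, 0.0525]
orientation: [0.002, 0.642, 0.767, -0.004]
ft_force: [-6.8, -16.6, 4.9]
gripper_width: 0.0335
grasp_force: 88.4
```

```bash
python3 go.py
```

```text
t 22.0833 pos [0.481  0.2089 0.0525] yaw(y) 10.19 tilt [-0.003  -0.0086 -1.    ] F [ -6.8 -16.6   4.9] w 0.0335 g 88.44735697377473
```

step_arm:
  steps: "-0.2 0 0 0 0 0; -0.4 0 0 0 0 0; -0.5 0 0 0 0 0; -0.5 0 0 0 0 0; -0.5 0 0 0 0 0; -0.5 0 0 0 0 0; -0.5 0 0 0 0 0; -0.5 0 0 0 0 0"

```text
time: 22.75
ee_pos: [0.4811, 0.2083, 0.0525]
orientation: [-0.001, 0.642, 0.767, -0.001]
ft_force: [-9.1, -0.6, 1.4]
gripper_width: 0.0334
grasp_force: 88.2
```

```bash
python3 go.py
```

```text
t 22.75 pos [0.4811 0.2083 0.0525] yaw(y) 10.14 tilt [-3.7e-03  2.0e-04 -1.0e+00] F [-9.1 -0.6  1.4] w 0.0334 g 88.1900799041614
```

step_arm:
  steps: "0 0 0 0 0 0; 0 0 0 0 0 0; 0 0 0 0 0 0; 0 0 0 0 0 0; 0 0 0 0 0 0; 0 0 0 0 0 0; 0 0 0 0 0 0; 0 0 0 0 0 0"
  fingers: 0.7

```text
time: 23.42
ee_pos: [0.4825, 0.2079, 0.0511]
orientation: [0.0, 0.642, 0.767, 0.0]
ft_force: [-0.3, -0.8, 0.3]
gripper_width: 0.0726
grasp_force: 0.0
```

step_arm:
  steps: "0 0 -2 0 0 0; 0 0 -5 0 0 0; 0 0 -8 0 0 0; 0 0 -12 0 0 0; 0 0 -16 0 0 0; 0 0 -20 0 0 0; 0 -3 -24 0 0 0; 0 -6 -25 0 0 0"

```text
time: 24.08
ee_pos: [0.4252, 0.1977, 0.3064]
orientation: [0.002, 0.642, 0.767, 0.003]
ft_force: [-1.0, 0.2, 0.9]
gripper_width: 0.0725
grasp_force: 0.0
```

step_arm:
  steps: "0 -4 0 0 0 0; 0 -7 0 0 0 0; -3 -8 0 0 0 0; -6 -8 0 0 0 0; -9 -8 0 0 0 0; -12 -8 0 0 0 0; -12 -8 0 0 0 0; -12 -8 0 0 0 0"

```text
time: 24.75
ee_pos: [0.3657, 0.0641, 0.301]
orientation: [-0.0, 0.643, 0.766, 0.0]
ft_force: [-0.1, 0.3, 0.4]
gripper_width: 0.0725
grasp_force: 0.0
```

```bash
python3 go.py; python3 - <<'E'
from h import *
a=snap("side");b=snap("top")
kn=np.array([.4825,.2076]);th=np.linspace(0,6.28,24)
for nm,s in(("side",a),("top",b)):
    q=np.array([proj(s,[kn[0]+.018*np.cos(t),kn[1]+.018*np.sin(t),.096+dz]) for t in th for dz in(-.011,.014)])
    print(nm,q.min(0).round(1),q.max(0).round(1))
G=lambda s,x0,y0,x1,y1:print("\n".join(str(y)+" "+"".join(" .:-=+*#%@"[::-1][min(9,int(v)//22)] for v in s["color"][y,x0:x1].mean(1)) for y in range(y0,y1)))
print("x215");G(a,215,120,275,200)
E
```

```text
t 24.75 pos [0.3657 0.0641 0.301 ] yaw(y) 9.92 tilt [ 0.e+00  3.e-04 -1.e+00] F [-0.1  0.3  0.4] w 0.0725 g 0.0
side [219.2 171.2] [232.  185.3]
top [196.7 231.9] [209.5 243.7]
x215
120 ------====++++++++++++====--:::.:-+#%%###*=---=+++++*+++++++
121 --:::-::----========-----:::::..:-+#%%%##*=---==++++++++++++
122 ---:::::::::::::::::::::.....:.::-+#%%%##*=---=+++++++++++++
123 ----:::::::::::::::::.......:::::-+##%%##*+=-==+++++++++++++
124 ----::::::::::::.:::::.....::::::-+#%%%##*+=-==+++++++++++++
125 -----:::::::::::.::::..:...:--:::-+#%%####+=-==+++++++++++++
126 ------::::::::::::::::::::::-=-::-+#%%%###+===++++++++++++++
127 =------::::::::::::::::::::::==-:-+#%%%###+===++++++++++++++
128 ==-------:::::::::::::::::::-=++--+#%%%###*+==++++++++++++++
129 ===-------:::::::::::::::::-=+**++*#%%%###*+=++**+++++++++++
130 ====--------:-::::::::::::--=+*****#%%%%##*++++*++++++++++++
131 =====-------------:::-:--:-==+***###%%%%##*+++**++++++++++++
132 +======--------------------=++**######%###**+****+++++++++++
133 ++=======------------------=+++**#####%###**+****+++++++++++
134 ++++
[... 3581 characters left out ...]
+++==-:..::-==++***######**++++*****+==--::::::-++
190 ++**+=-------:::::--=++***##########*******++=--::::.:.:::-+
191 ++**+-:....::::--=++****############*****+==-:::.:.:..::::-=
192 +**#*=:...::-==+++***################****=-:::........:::::-
193 **###+=::--=+++**+**####%################+-::.........::::::
194 #####*+==++***+++==+*########***#########*+-:.......::::::::
195 #######****+++==--:-+*####**+++**#########*=::..::::..::::::
196 %######***+==--:::::-=*****+++++**#########+=::.:::..:::::::
197 %%#######*=-:::::::::-=++++++++++**###***###+-::::::::::::::
198 %%########+-::::::::::-+++++++++++*****+**##*+-:::::::::::::
199 ##%#######*+-::::::::::=++++++++++++++++++*##*=-::::::::::::
```

```bash
python3 -c "
from bench import r
print(r.job_done())"
```

```text
the job is handed in; nothing more can be done
None
```

I handed the job in at about 25 s, and the tool returned no verdict. The hollow former is down in the carriage pocket with its blade edge towards the wheel. The carriage is at the last index hole with its plunger dropped in; pushed towards the wheel, it stopped after about 2 mm. My first pinch at the knob closed on its top and pressed it with about 10 N before I lowered and regripped.

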